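Fit the weighing pan on a balance and load the check weight

TASK

Get the balance ready for its check: lift the weighing pan out of the black tray and fit it on the balance, feeling about down the opening in its deck until the pan's stem drops into the hidden socket and the pan sits fully home and level; only then let go of it. After that, stand the largest of the three weights upright in the middle of the pan and let go. The weighing cell is delicate: never press on the balance with more than about 1.5 kg (15 N), and leave everything else in its place.

Things in the scene. Friction and masses are not known exactly. Their poses are not given: they have to be found in the camera images.
- balance: Laboratory balance, its pan off, fixed on the table: 300 (x) x 200 (y) mm, white deck 68 mm high, grey housing. Origin: centre of its underside, on the table; the sloping key and display front is its -x side. The weighing cell inside stands on an overload spring: it does not give below about 3.5 N, then sinks about 1 mm per N and is solid after 4 mm (7.5 N).
- balance_well (a point): Centre of the round opening (diameter 32 mm) in the deck, level with the deck top; axes as the balance. 16 mm down is the cell's flat, slippery black top, wider than the opening; in it the socket, a vertical blind hole, diameter 12 mm, 22 mm deep, no funnel. Its axis lies 4 to 6.5 mm from the opening's centre, in any direction, different every time; its pose is not given.
- pan: Bare steel weighing pan, 70 to 140 g. Origin: centre of its stem's tip; z up. From there up: stem diameter 10 mm, 18 mm long, 1 mm bevel at the tip; collar diameter 16 mm (z 18 to 46); flat rectangular pan (z 46 to 54), 60 mm along x, 72 mm along y. It starts upright, stem in the tray's hole. Grip it across its 60 mm, fingers closing along its x.
- pan_top (a point): Middle of the pan's flat top, 54 mm above the pan's origin. Fully home, the collar rests on the cell's top: the stem's tip is 34 mm above the balance's origin and the pan's underside 12 mm above the deck. With the stem only standing on the cell's top the tip is at 52 mm.
- tray: Black accessory tray, a flat block fixed on the table, 250 (x) x 180 (y) x 30 mm high, origin at the centre of its underside. The pan's stem stands in a hole (diameter 13 mm, 24 mm deep) at x 0, y +40 mm; the three weights stand on its flat top in a row along y -50 mm, at x -75, 0 and +75 mm, in any order.
- weight_large: The largest weight (140 to 280 g), bare steel: upright cylinder diameter 31 mm, 32 mm high, with a knob above (diameter 19 mm, its top at 48 mm). Origin: centre of its underside, z up.
- weight_medium: Middle weight, same shape: diameter 25 mm, 24 mm high, knob top at 40 mm. Leave in place.
- weight_small: Smallest weight, same shape: diameter 20 mm, 19 mm high, knob top at 35 mm. Leave in place.
- beaker: Glass beaker on the table, diameter 68 mm, 85 mm high, origin at its underside. Leave in place.
- bottle: Bottle on the table, diameter 64 mm, 170 mm high, origin at its underside. Leave in place.
- jar: Small amber jar at the back, diameter 56 mm, 70 mm high, origin at its underside. Leave in place.
- brush: Flat brush lying on the table, to the right of the tray. Leave in place.
- screwdriver: Screwdriver lying on the table. Leave in place.
Mind the look-alikes: they are no part of the job. Leave any blue or red look-alike of the weight_large alone.

How it is judged:
On the way, in this order (a step that is already met when the one before it is completed fails the run):
1. the pan's stem is fully home in the socket, the pan level and let go, with nothing on it (z of pan in the frame of balance below 0.0365 m and horizontal distance between pan and balance_well below 0.009 m and angle between pan's own z axis and vertical below 0.06 rad and contact force between pan and the fingers below 0.2 N and contact force between pan and weight_large below 0.2 N), for 0.2 s.
2. the largest weight stands in the middle of the pan, let go (contact force between pan and weight_large above 0.5 N and horizontal distance between weight_large and pan below 0.012 m and contact force between weight_large and the fingers below 0.2 N), for 0.2 s.
At the end, for the whole second after the job is handed in: The pan is home in the balance's socket (its origin less than 36.5 mm above the balance's origin, within 9 mm of the opening's centre, level within 0.06 rad), and the largest weight stands on it, upright within 0.08 rad, within 12 mm of the pan's middle; both are at rest and let go (z of pan in the frame of balance below 0.0365 m and horizontal distance between pan and balance_well below 0.009 m and angle between pan's own z axis and vertical below 0.06 rad and contact force between pan and weight_large above 0.5 N and horizontal distance between weight_large and pan below 0.012 m and angle between weight_large's own z axis and vertical below 0.08 rad and linear speed of each of weight_large, pan below 0.02 m/s); the robot touches nothing.
It fails at once if the balance is pressed or struck with more than 15 N (contact force between balance and anything else above 15 N).
It fails at once if the pan is let go over the opening before its stem is home in the socket (while it stands more than 4.5 mm too high) (contact force between pan and the fingers below 0.05 N and horizontal distance between pan and balance_well below 0.03 m and z of pan in the frame of balance above 0.0385 m).
It fails at once if another weight is moved by more than 20 mm (distance of any of weight_medium, weight_small from where it was at the start of the episode above 0.02 m).
It fails at once if a bystander is moved by more than 30 mm (distance of any of beaker, bottle, jar, brush, screwdriver from where it was at the start of the episode above 0.03 m).
It also fails if it takes over 72 s, if anything falls off the work surface, if the arm or the gripper's body presses on something with over 40 N, if the wrist force passes 120 N, or if a joint passes its speed limit or range.

ROBOT

A 6-joint arm with a two-finger parallel gripper is mounted at the origin on the work surface. World frame = base frame: x ahead of the robot, y to its left, z up, the work surface at z = 0. Lengths are in m, angles in rad, forces in N, time in s.
With the tool pointing down it reaches from about 0.35 to 0.775 m from the base axis. Payload 7.3 kg.
Tool frame: the origin (TCP) lies at the centre of the arm's flange, where the gripper is bolted on; the fingertips stand 178 mm ahead of it and the grasp point (between the pads) lies 159 mm ahead of it (tip_extent is the distance from the TCP to the fingertips, in m); z points along the fingers, y is the line along which they close (so a half turn about z gives the same grasp; the last joint's range is limited). The gripper opens to 92 mm and grips with 3 to 60 N. Pads are 19 mm wide; open, the fingers measure 130 mm over their backs; the gripper's body (75 mm by 190 mm) begins 47 mm behind the grasp point.
Start: joints at [0.959, 0.342, 1.524, -0, 1.275, -0.146], TCP at [0.236, 0.469, 0.405] pointing down, gripper open.
Joint ranges: [-2.53, 2.53], [-0.77, 2.02], [0.04, 2.7], [-1, 4.14], [0.28, 2.66], [-3.11, 3.11]. Speed limits (rad/s): [2.57, 2.57, 3.14, 3.14, 3.14, 3.14].

INTERFACE

Orientations are given as [roll, pitch, yaw] about the fixed x, y, z axes, in that order (R = Rz(yaw) Ry(pitch) Rx(roll)).
In Python, from cell import * gives the robot as it stands.
- The arm moves only by the tool arm_command, never from a script. Its arguments are lists of equal length, an entry for each row: "xyz": the shift along the world's x, y, z in mm, a list of three; "spin": the turn about the world's z in degrees. In form: {"xyz": [[tx, ty, tz], ...], "spin": [spin, ...]}. A call has 1 to 20 rows; each row shifts and turns the commanded pose from where the row before left it; what a row does not reach is not made up. A row lasts 1/10 s, in which the tool goes at most 50 mm and 8.59 degrees, less where a joint would pass 70% of its speed; a pose out of reach is approached as far as the arm can. A call with a gripper value outside its range is refused whole. "jaw" is the opening, from -1 (shut) to 1 (fully open), set as the call begins (left out, the last holds). The fingers move at their own pace and stop on an object; "squeeze" is the grip in N (left out, the last holds). Time passes only in rows, so rows that do not move let the fingers close. It gives the time, the measured TCP pose, the force, the opening and the grip force at its end, in the units of the state.
- observe(): the state, without advancing time (a new reading comes with each control period).
- read_camera(name): name is "scene" or "side" or "wrist"; returns a dict with "img" (480x640x3 uint8, red, green, blue), "depth" (480x640 float32, m along the optical axis (not along the pixel's ray), 0 where there is no reading), "fx", "fy", "cx", "cy" (pixels), "dist_coeffs" ([k1, k2, p1, p2, k3] as OpenCV has them; the pictures are not rectified), "world_from_camera" (4x4, takes a point from camera to world coordinates). Camera axes: x right, y up, looking along -z (the intrinsics and any distortion apply to the point x, -y, -z); pixel columns grow to the right and rows downward; lengths in m; the calibration is good to about 2 mm. A picture is of the moment at which its call begins.
- hand_in(): hands the job in; it is judged then, once.
The state is a dict: "time": time; "qpos": joint angles; "qvel": joint speeds; "joint_efforts": joint torques, N m; "tool_pos": TCP position; "tool_rot": TCP orientation; "contact_force": force on the tool from outside, world axes, zero at the start; "torque": the same for the moment, N m; "opening": finger opening in m; "grip_force": force on a finger pad.
Only numpy, scipy, OpenCV 4.12 (cv2) and the standard library are available. Lean on these libraries where they do the work, as an engineer would, in place of code of your own. Each camera call takes 0.05 s, during which the arm holds its last target. There are 200 camera calls.

## Working session

There is one attempt and no reset: what is moved stays moved. The work goes in short steps, Python scripts to look and compute and a tool call to move; the robot and the scene stay as the last step left them, time stands still between calls to the robot, and variables do not carry over. Pictures are saved under pics/ and viewed, at most 10 in all, crops included, and the job is handed in when it is done.

Besides the shell and the picture viewer there is one more tool, called after "Request:" in YAML: its name, and indented under it one key for each argument. arm_command: Moves the arm, as the interface text tells. Its arguments: {"type":"object","properties":{"xyz":{"type":"array","items":{"type":"array","items":{"type":"number"}}},"spin":{"type":"array","items":{"type":"number"}},"jaw":{"type":"number"},"squeeze":{"type":"number"}},"required":["xyz","spin"]}

```bash
ls; mkdir -p pics
python3 - <<'E'
from cell import *
import cv2,numpy as np
s=observe();print(s)
for n in("scene","side","wrist"):
    c=read_camera(n);np.savez(f"{n}0.npz",**c)
    cv2.imwrite(f"pics/{n}0.png",c["img"][:,:,::-1])
    print(n,c["fx"],c["cx"],c["cy"],c["dist_coeffs"],np.round(c["world_from_camera"],3).tolist())
E
```

```text
pics
{'time': 0.0, 'qpos': array([ 9.58962188e-01,  3.42720773e-01,  1.52505437e+00, -2.83899178e-05,
        1.27543024e+00, -1.45943265e-01]), 'qvel': array([ 9.46336052e-04, -6.77316816e-06, -3.29455061e-04, -9.01651894e-04,
        9.43717859e-04, -2.58736746e-04]), 'joint_efforts': array([ 4.00358276e-04, -4.31237805e+01, -2.44218779e+01,  7.20829703e-02,
        5.61530620e-02, -1.64048947e-04]), 'tool_pos': array([0.23570888, 0.46894266, 0.40403273]), 'tool_rot': array([-3.13999313e+00, -2.07672769e-04,  2.67570990e+00]), 'contact_force': array([ 0.23833834, -0.26645385,  0.21078619]), 'torque': array([-0.01029462, -0.07268635,  0.04103622]), 'grip_force': 0.0, 'opening': 0.0919793546977392}
scene 470.00666263969885 309.41136003602224 240.2069052703941 [-0.0353301  0.         0.         0.         0.       ] [[-0.777, -0.462, 0.428, 1.052], [0.629, -0.582, 0.515, 0.619], [0.011, 0.669, 0.743, 0.939], [0.0, 0.0, 0.0, 1.0]]
side 455.39165671954805 315.3300110292931 241.1324243994748 [-0.11997266  0.          0.          0.          0.        ] [[0.863, 0.396, -0.314, 0.271], [-0.506, 0.67, -0.543, -0.508], [-0.004, 0.628, 0.778, 0.808], [0.0, 0.0, 0.0, 1.0]]
wrist 365.48607585073694 321.05758672246327 245.92027931423476 [-0.05680494  0.          0.          0.          0.        ] [[0.45, -0.856, -0.254, 0.166], [0.893, 0.43, 0.131, 0.505], [-0.003, -0.286, 0.958, 0.384], [0.0, 0.0, 0.0, 1.0]]
```

View pics/scene0.png

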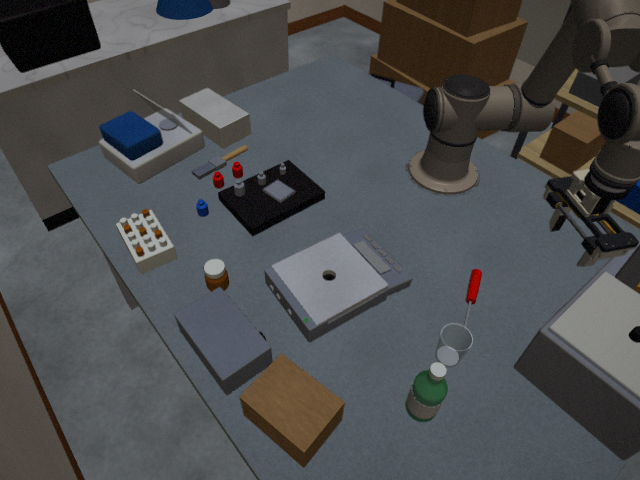

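View pics/side0.png

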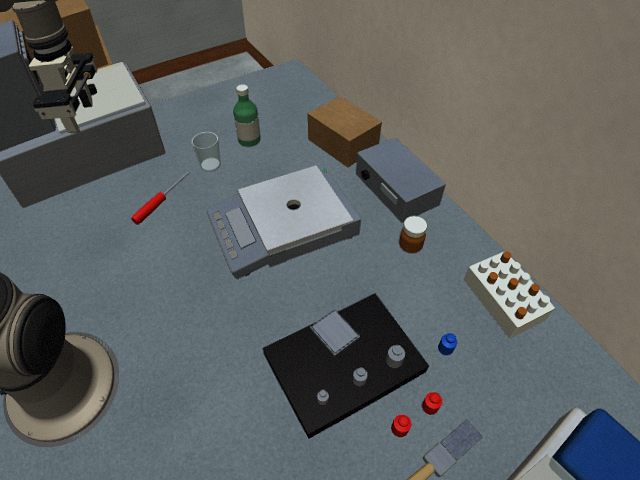

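View pics/wrist0.png

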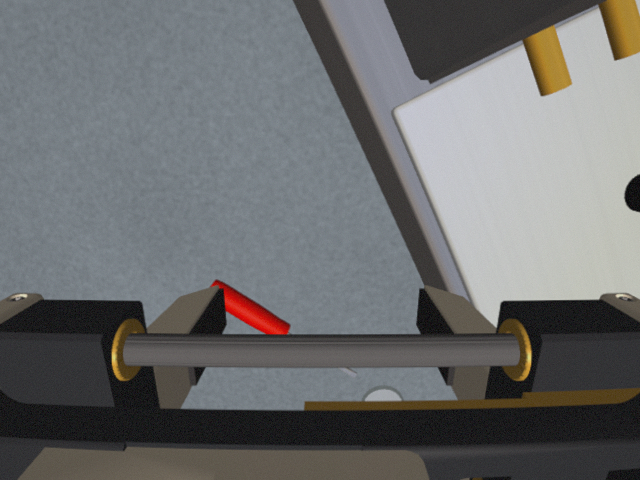

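The scene view shows the balance's opening at about (329,275), the pan at (278,188) and the largest weight at (239,187). The side view shows the opening at (293,204), the pan at (335,332) and the largest weight at (396,355). The wrist view shows only a decoy box and the screwdriver. Next I'll measure with the depth clouds.

```bash
cat > h.py <<'E'
import numpy as np,cv2
def K(c): return np.array([[c["fx"],0,c["cx"]],[0,c["fy"],c["cy"]],[0,0,1.]])
def cloud(c):
    "HxWx3 world points (nan where no depth)"
    v,u=np.mgrid[:480,:640].astype(np.float64)
    p=cv2.undistortPoints(np.stack([u.ravel(),v.ravel()],1)[:,None],K(c),np.array(c["dist_coeffs"],float))[:,0]
    d=np.array(c["depth"],float).ravel();d[d<=0]=np.nan
    P=np.stack([p[:,0]*d,-p[:,1]*d,-d],1)
    T=np.array(c["world_from_camera"]);return (P@T[:3,:3].T+T[:3,3]).reshape(480,640,3)
def ray(c,uv):
    p=cv2.undistortPoints(np.array([[uv]],float),K(c),np.array(c["dist_coeffs"],float))[0,0]
    T=np.array(c["world_from_camera"]);d=T[:3,:3]@np.array([p[0],-p[1],-1]);return T[:3,3],d
def onz(c,uv,z):
    o,d=ray(c,uv);return o+d*(z-o[2])/d[2]
def tri(cs,uvs):
    A=np.zeros((3,3));b=np.zeros(3)
    for c,uv in zip(cs,uvs):
        o,d=ray(c,uv);d/=np.linalg.norm(d);M=np.eye(3)-np.outer(d,d);A+=M;b+=M@o
    return np.linalg.solve(A,b)
def comps(P,z0,z1,roi=None,minn=30,col=None):
    "components in image of pixels with height in range: n, mean, minAreaRect"
    m=((P[...,2]>z0)&(P[...,2]<z1))
    if roi: m&=(P[...,0]>roi[0])&(P[...,0]<roi[1])&(P[...,1]>roi[2])&(P[...,1]<roi[3])
    n,l,st,ce=cv2.connectedComponentsWithStats(m.astype(np.uint8))
    out=[]
    for i in range(1,n):
        if st[i,4]<minn: continue
        q=P[l==i];r=cv2.minAreaRect((q[:,:2]*1000).astype(np.float32))
        out.append((st[i,4],np.round(ce[i]),np.round(q.mean(0)*1000,1),np.round(np.median(q[:,2])*1000,1),np.round(r[0],1),np.round(r[1],1),round(r[2],1)))
    return out
E
cat > m.py <<'E'
from h import *
for n in("scene","side"):
    c=dict(np.load(n+"0.npz"));P=cloud(c)
    print(n,"opening ",P[275 if n=="scene" else 204,329 if n=="scene" else 293])
    roi=(.25,.85,-.45,.4)
    for nm,a,b in(("tray",.022,.04),("pan",.055,.075),("deck",.063,.074)):
        print(nm)
        for o in comps(P,a,b,roi): print("  ",*o)
print()
E
python3 m.py
```

```text
scene opening  [0.57418793 0.11882233 0.05046161]
tray
   3207 [270. 195.] [ 505.6 -216.5   28.4] 28.4 [ 495.9 -226.5] [186.8 253.6] 88.5
   61 [236. 168.] [ 518.3 -373.5   30.8] 31.0 [ 517.3 -375. ] [27.5 30.2] 41.4
   59 [218. 178.] [ 586.8 -369.6   30.5] 30.9 [ 584.7 -370.7] [25.1 29.4] 85.4
   73 [201. 206.] [ 684.9 -295.8   31. ] 31.3 [ 683.9 -297.2] [28.1 30.4] 75.6
   31 [368. 234.] [400.3  72.9  38.6] 38.8 [399.7  75.2] [11.9 54.6] 3.4
   53 [169. 253.] [ 835.3 -198.1   31.5] 31.3 [ 834.9 -198. ] [ 6.3 29.3] 83.3
   58 [393. 259.] [409.6 173.   38.3] 38.5 [410.  172.1] [93.9 12.8] 87.7
   122 [217. 282.] [788.5 -41.6  32. ] 32.5 [785.5 -47. ] [31.4 54.9] 74.4
   163 [474. 285.] [302.6 347.2  24.2] 24.0 [299.8 345.8] [96.6 18.6] 27.0
   534 [352. 311.] [588.2 219.8  31.4] 31.5 [570.7 216.6] [ 82.6 317.1] 72.2
   74 [279. 298.] [701.3  87.1  33.4] 34.2 [701.7  85.6] [75.3  6.8] 85.2
   76 [262. 363.] [826.4 198.7  31.2] 31.4 [826.5 198.2] [ 3.5 46.8] 88.6
   65 [331. 429.] [803.9 393.7  31.1] 30.3 [802.2 393.5] [69.7  1.8] 10.5
pan
   77 [239. 185.] [ 572.5 -272.7   63. ] 61.8 
[... 3915 characters left out ...]
 [415. 225.] [777.1 -62.7  68.4] 68.4 [778.3 -61.6] [50.3 48.1] 50.2
   63 [484. 264.] [ 835.1 -218.1   67.2] 67.6 [ 836.  -217.6] [18.8 17.1] 45.9
   64 [493. 276.] [ 831.4 -248.7   67. ] 67.2 [ 832.  -248.7] [19.3 16.6] 37.5
   55 [502. 287.] [ 828.9 -278.1   66.5] 66.3 [ 828.9 -277.9] [16.3 16.1] 28.6
   68 [512. 299.] [ 825.3 -307.5   67. ] 67.3 [ 826.2 -307.4] [18.5 16.6] 25.1
   63 [522. 311.] [ 822.8 -337.3   67. ] 67.1 [ 822.7 -337.2] [16.6 17.4] 61.8
   1165 [335. 331.] [ 495.4 -188.7   65.6] 65.5 [ 495.7 -187.8] [60.8 73.7] 7.7
   31 [393. 354.] [ 559.5 -279.5   65.9] 64.3 [ 558.6 -279.5] [ 9.9 18.4] 8.3
   63 [360. 371.] [ 491.5 -277.2   68.5] 68.8 [ 492.  -276.4] [13.6 13.9] 56.5
```

Run:
```python
from h import *
cs=[];uv=[]
for n,(u,v) in(("scene",(329,275)),("side",(293,204))):
    c=dict(np.load(n+"0.npz"));cs.append(c)
    g=cv2.cvtColor(c["img"],cv2.COLOR_RGB2GRAY)[v-18:v+19,u-18:u+19]
    m=(g<120).astype(np.uint8);k,l,st,ce=cv2.connectedComponentsWithStats(m)
    i=l[18,18];print(st[i],ce[i]);cn=max(cv2.findContours((l==i).astype(np.uint8),0,1)[0],key=len)
    e=cv2.fitEllipse(cn);print(e);p=(e[0][0]+u-18,e[0][1]+v-18);uv.append(p);print(p,onz(c,p,.068))
print("opening",tri(cs,uv))
print("bottle",tri(cs,[(438,370),(242,90)]),"pan",tri(cs,[(278,188),(335,332)]),"wl",tri(cs,[(239,184),(397,349)]))
```

```text
[ 11  13  14  11 129] [17.66666667 18.09302326]
((17.643722534179688, 18.081621170043945), (10.573868751525879, 13.498974800109863), 95.10618591308594)
(328.6437225341797, 275.08162117004395) [0.58443003 0.12835062 0.068     ]
[ 11  14  15  10 118] [18.11864407 18.48305085]
((18.117168426513672, 18.485145568847656), (9.3927640914917, 13.77316951751709), 89.5495376586914)
(293.1171684265137, 204.48514556884766) [0.58053619 0.12451553 0.068     ]
opening [0.58226311 0.12684203 0.06485929]
bottle [0.62140372 0.46697519 0.16108761] pan [ 0.494995   -0.19111415  0.06684317] wl [ 0.57085803 -0.27471274  0.06537973]
```

Request:
arm_command:
  xyz:
    - [26,-30,0]
    - [26,-30,0]
    - [26,-30,0]
    - [26,-30,0]
    - [26,-30,0]
    - [26,-30,0]
    - [26,-30,0]
    - [26,-30,0]
    - [26,-30,0]
    - [26,-30,0]
    - [26,-30,0]
    - [26,-30,0]
    - [24,-30,-34]
    - [24,-29,-35]
    - [0,0,-35]
  spin: [-4,-4,-4,-4,-4,-4,-4,-4,-4,-4,-4,-4,-4,-3,0]
  jaw: 1

```text
time: 1.65
tool_pos: [0.5966, 0.048, 0.301]
tool_rot: [3.139, 0.001, 1.71]
contact_force: [0.7, -0.3, -0.9]
opening: 0.0913
grip_force: 0.0
```

Run:
```python
from cell import *
from h import *
c=read_camera("wrist");np.savez("w1.npz",**c)
P=cloud(c);T=c["world_from_camera"];print(np.round(T,3).tolist())
q=np.linalg.inv(T)@[.5823,.1268,.068,1]
u=int(c["cx"]+c["fx"]*q[0]/-q[2]);v=int(c["cy"]-c["fy"]*q[1]/-q[2]);print(u,v)
g=cv2.cvtColor(c["img"],cv2.COLOR_RGB2GRAY);im=c["img"][:,:,::-1].copy()
a=np.clip((P[max(v-60,0):v+60,u-60:u+60,2]+.01)*255/.09,0,255);a=np.nan_to_num(a).astype(np.uint8)
b=np.clip(im[max(v-60,0):v+60,u-60:u+60].astype(float)*2,0,255).astype(np.uint8)
f=lambda x:cv2.resize(x,(390,390),interpolation=0)
cv2.imwrite("pics/w1.png",np.hstack([f(b),f(cv2.cvtColor(a,cv2.COLOR_GRAY2BGR))]))
for r in range(v-28,v+29,4): print(*[("%3.0f"%(1000*P[r,k,2])) for k in range(u-40,u+41,4)])
print(observe()["time"])
```

```text
[[0.99, -0.132, -0.041, 0.585], [0.139, 0.948, 0.285, 0.126], [0.001, -0.288, 0.958, 0.28], [0.0, 0.0, 0.0, 1.0]]
315 133
 67  66  69  67  68  68  68  57  52  52  51  52  53  54  67  68  68  66  67  67  68
 69  68  66  68  67  66  51  52  51  53  52  51  50  51  52  67  67  67  69  69  68
 67  67  66  67  66  50  52  52  51  52  52  51  52  53  51  52  67  68  68  66  68
 69  68  66  67  56  50  51  50  52  53  52  51  52  50  52  51  59  69  67  67  68
 67  68  68  66  51  52  51  51  51  50  52  51  51  51  51  52  51  67  67  68  68
 67  67  68  65  52  50  51  31  30  30  29  51  51  51  51  51  52  67  68  66  67
 67  68  68  64  53  51  49  29  29  29  30  52  50  50  52  52  52  67  67  67  68
 68  69  69  66  52  52  46  30  30  30  29  51  51  52  52  51  53  67  67  68  66
 67  67  67  66  52  49  52  30  29  29  31  52  52  52  52  51  51  67  67  67  67
 68  67  68  66  54  51  52  51  30  29  52  51  52  52  52  51  51  67  68  68  67
 67  67  66  67  66  52  52  52  51  50  52  52  51  52  50  50  68  67  69  68  67
 68  68  68  68  68  60  52  51  50  51  51  50  53  53  52  52  68  69  68  67  67
 67  68  68  68  68  69  62  52  51  52  52  51  53  51  55  67  68  67  69  67  68
 68  67  67  67  68  67  68  66  58  51  50  51  53  68 nan  67  67  67  67  69  67
 67  68  68  67  67  68  68  67  68  67  67  67  66  68  68  67  69  67  67  67  67
1.7
```

View pics/w1.png

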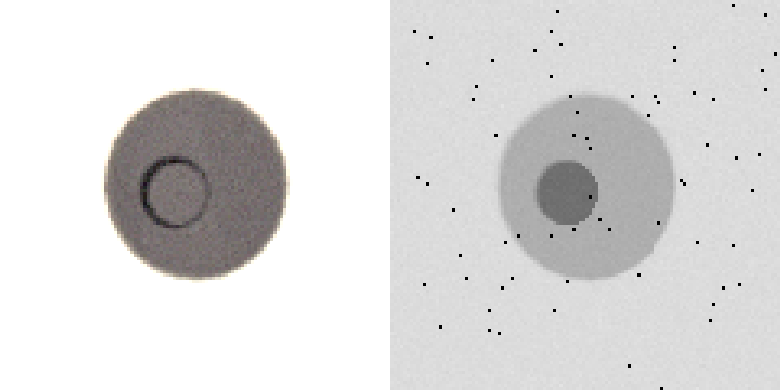

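The opening and the socket are both visible in the wrist view. In the crop, the socket is at about (175,192) and the opening at (197,184). I'll fit both, and view the pan from the same relative pose so camera bias cancels.

Run:
```python
from h import *
c=dict(np.load("w1.npz"));P=cloud(c);u,v=315,133
for nm,t,z in(("open",.060,.068),("sock",.041,.052)):
    for zz in (z,z-.001):
        m=np.zeros((480,640),np.uint8);m[v-50:v+50,u-50:u+50]=(P[v-50:v+50,u-50:u+50,2]<t)
        m=cv2.morphologyEx(cv2.medianBlur(m,5),cv2.MORPH_OPEN,np.ones((3,3)))
        cn=max(cv2.findContours(m,0,1)[0],key=len)
        W=np.array([onz(c,p[0],zz)[:2]*1000 for p in cn.astype(float)],np.float32)
        e=cv2.fitEllipse(W);print(nm,zz,np.round(e[0],2),np.round(e[1],2))
d=P[v-90:v+90,u-120:u+120,2];print("deck z",np.nanmedian(d[d>.06]))
```

```text
open 0.068 [581.52 128.78] [29.86 30.24]
open 0.067 [581.5  128.79] [30.   30.38]
sock 0.052 [577.78 127.72] [10.78 11.14]
sock 0.051 [577.75 127.73] [10.83 11.19]
deck z 0.06752616844908532
```

Request:
arm_command:
  xyz:
    - [-9,-34,0]
    - [-9,-35,0]
    - [-9,-35,0]
    - [-10,-35,0]
    - [-10,-35,0]
    - [-10,-35,0]
    - [-10,-35,0]
    - [-10,-35,0]
    - [-10,-35,0]
    - [0,0,0]
    - [0,0,0]
  spin: [0,0,0,0,0,0,0,0,0,0,0]

```text
time: 2.8
tool_pos: [0.5073, -0.2624, 0.303]
tool_rot: [3.141, -0.0, 1.715]
contact_force: [0.2, 0.3, -0.7]
opening: 0.0924
grip_force: 0.0
```

Run:
```python
from cell import *
from h import *
c=read_camera("wrist");np.savez("w2.npz",**c);s=observe();print(s["time"],s["tool_pos"],s["tool_rot"])
P=cloud(c)
for o in comps(P,.057,.085,None,100): print(*o)
cv2.imwrite("pics/w2.png",c["img"][:,:,::-1])
m=((P[...,2]>.057)&(P[...,2]<.075)&(abs(P[...,0]-.496)<.06)&(abs(P[...,1]+.188)<.06)).astype(np.uint8)
m=cv2.morphologyEx(cv2.medianBlur(m,5),cv2.MORPH_OPEN,np.ones((5,5)))
cn=max(cv2.findContours(m,0,1)[0],key=len)
z=np.median(P[m>0][:,2]);print("z",z)
W=np.array([onz(c,p[0],z)[:2]*1000 for p in cn.astype(float)],np.float32)
print(cv2.minAreaRect(W),W.mean(0))
```

```text
2.85 [ 0.50757751 -0.26166402  0.30297632] [ 3.14142715e+00 -5.57223991e-04  1.71595998e+00]
13255 [320. 135.] [ 494.5 -183.7   65.6] 65.6 [ 494.8 -185.2] [60.2 71.9] 7.7
301 [182. 260.] [ 418.3 -271.4   63.2] 63.7 [ 417.7 -272.1] [11.2 11.5] 89.3
435 [296. 282.] [ 492.3 -273.2   68.5] 68.9 [ 492.3 -274.2] [14.3 14.4] 89.2
1351 [404. 295.] [ 561.9 -273.4   67.1] 62.9 [ 562.6 -274.8] [30.6 21.8] 66.7
z nan
((nan, nan), (0.0, 0.0), 0.0) [nan nan]
```

View pics/w2.png

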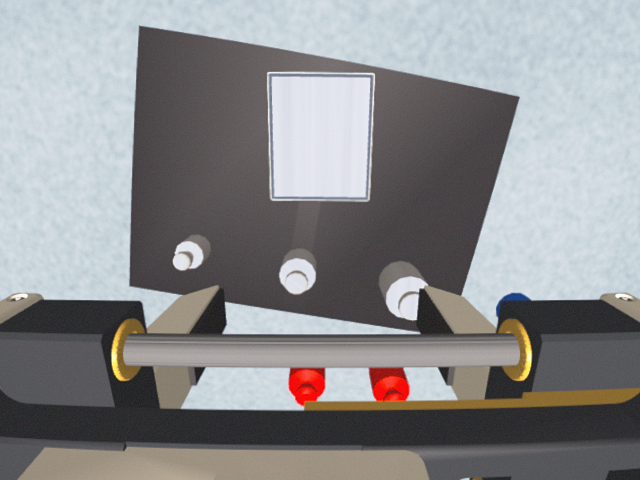

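The wrist view shows the pan at (269–374, 73–200) on the tray, and the large weight at (408,298). I'll move over the pan.

Request:
arm_command:
  xyz:
    - [-4,25,0]
    - [-4,26,0]
    - [-5,26,-20]
    - [0,0,-20]
    - [0,0,0]
    - [0,0,0]
    - [0,0,0]
  spin: [0,0,0,0,0,0,0]

```text
time: 3.55
tool_pos: [0.4951, -0.1854, 0.2636]
tool_rot: [3.14, 0.001, 1.716]
contact_force: [0.5, -0.3, 0.7]
opening: 0.0919
grip_force: 0.0
```

Run:
```python
from cell import *
for i in range(3):
    s=observe();print(s["time"],s["tool_pos"]*1000,s["tool_rot"],s["contact_force"],s["opening"])
```

```text
3.55 [ 495.08969256 -185.38260046  263.63337363] [3.14003740e+00 1.09721895e-03 1.71624144e+00] [ 0.45574938 -0.30899772  0.66787239] 0.09191469853960059
3.55 [ 495.08969256 -185.38260046  263.63337363] [3.14003740e+00 1.09721895e-03 1.71624144e+00] [ 0.45574938 -0.30899772  0.66787239] 0.09191469853960059
3.55 [ 495.08969256 -185.38260046  263.63337363] [3.14003740e+00 1.09721895e-03 1.71624144e+00] [ 0.45574938 -0.30899772  0.66787239] 0.09191469853960059
```

Request:
arm_command:
  xyz:
    - [0,0,-20]
    - [0,0,-14.5]
    - [0,0,0]
    - [0,0,0]
  spin: [0,0,0,0]

```text
time: 3.95
tool_pos: [0.4948, -0.1858, 0.2288]
tool_rot: [3.141, 0.001, 1.715]
contact_force: [0.2, -0.2, 0.5]
opening: 0.0917
grip_force: 0.0
```

Request:
arm_command:
  xyz:
    - [0,0,0]
    - [0,0,0]
    - [0,0,0]
    - [0,0,0]
    - [0,0,0]
    - [0,0,0]
  spin: [0,0,0,0,0,0]
  jaw: -1
  squeeze: 15

```text
time: 4.55
tool_pos: [0.4946, -0.1854, 0.2283]
tool_rot: [3.141, 0.0, 1.716]
contact_force: [-0.2, -0.6, 2.1]
opening: 0.0597
grip_force: 15.0
```

Request:
arm_command:
  xyz:
    - [0,0,0]
    - [0,0,0]
    - [0,0,10]
    - [0,0,20]
    - [0,0,30]
    - [0,0,30]
    - [0,0,0]
    - [0,0,0]
    - [0,0,0]
  spin: [0,0,0,0,0,0,0,0,0]
  jaw: -1
  squeeze: 40

```text
time: 5.45
tool_pos: [0.4941, -0.1851, 0.3171]
tool_rot: [-3.14, -0.001, 1.716]
contact_force: [0.2, -1.2, -1.9]
opening: 0.0592
grip_force: 40.0
```

Run:
```python
from cell import *
from h import *
s=observe();print(s)
c=read_camera("wrist");np.savez("w3.npz",**c);cv2.imwrite("pics/w3.png",c["img"][:,:,::-1])
for n in("scene","side"):
    c=read_camera(n);np.savez(n+"3.npz",**c);P=cloud(c)
    x,y,z=s["tool_pos"]
    for o in comps(P,z-.178-.01,z-.178+.025,(x-.07,x+.07,y-.07,y+.07)): print(n,*o)
```

```text
{'time': 5.45, 'qpos': array([-5.03817037e-01,  4.34486653e-01,  1.64319462e+00,  7.47372097e-05,
        1.06612823e+00, -6.48939499e-01]), 'qvel': array([ 1.11723465e-04,  1.13427387e-02,  3.06159456e-03,  8.35272013e-04,
        1.43091352e-03, -8.10817954e-05]), 'joint_efforts': array([ 1.92593294e-02, -4.64278972e+01, -2.23663616e+01,  3.80215666e-02,
        6.89261989e-02,  3.26202689e-04]), 'tool_pos': array([ 0.49408679, -0.18512442,  0.31705408]), 'tool_rot': array([-3.13986592e+00, -1.39179040e-03,  1.71588138e+00]), 'contact_force': array([ 0.24304236, -1.23876124, -1.91228218]), 'torque': array([-0.078593  ,  0.08063426,  0.0250037 ]), 'grip_force': 39.99808609485626, 'opening': 0.0591617463142252}
scene 388 [281. 167.] [ 494.  -173.1  153.4] 153.2 [ 493.3 -175.6] [92.8 59.7] 21.4
side 61 [339. 296.] [ 509.4 -175.   154.3] 153.8 [ 507.2 -174.3] [31.7  7.8] 0.1
side 723 [344. 314.] [ 498.4 -207.1  153.9] 154.1 [ 497.2 -206.5] [93.7 34.8] 9.9
```

View pics/w3.png

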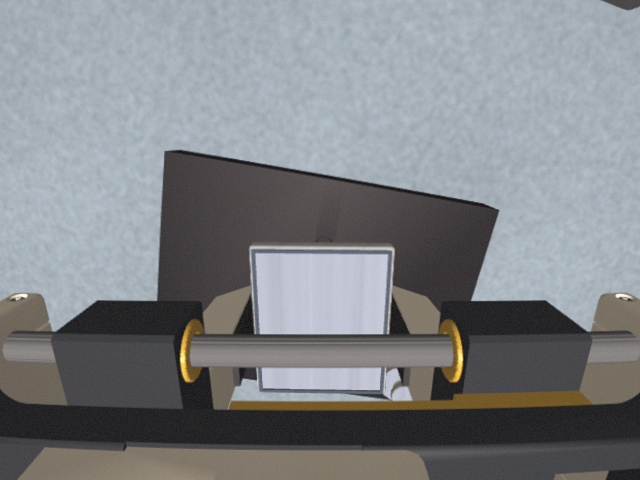

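The pan is held level. Its front edge is at about row 247 (columns 252–392) and its back edge at about row 392. Next I'll fit its plane and its centre relative to the TCP, using the same camera.

```bash
cat > pf.py <<'E'
from h import *
def panfit(c,tcp,yaw,zr=(.145,.162)):
    "plane and centre of held pan top, relative to TCP, in tool-ish axes a(closing) b(tool x)"
    P=cloud(c);z=tcp[2]-P[...,2]
    m=(z>zr[0]+.008)&(z<zr[1]+.008)&(np.hypot(P[...,0]-tcp[0],P[...,1]-tcp[1])<.055)
    q=P[m];A=np.c_[q[:,:2]-tcp[:2],np.ones(len(q))]
    k=None
    for _ in range(5):
        co=np.linalg.lstsq(A,q[:,2],rcond=None)[0];r=abs(A@co-q[:,2]);g=r<.003;A,q=A[g],q[g]
    print("n",len(q),"slopes",np.round(co[:2],4),"z at tcp",round(co[2]*1000,1))
    a=np.array([np.cos(yaw-np.pi/2),np.sin(yaw-np.pi/2)]);b=np.array([np.cos(yaw),np.sin(yaw)])
    d=(q[:,:2]-tcp[:2])*1000
    A_,B_=d@a,d@b
    print("a",np.percentile(A_,[.3,99.7]),"b",np.percentile(B_,[.3,99.7]))
E
python3 - <<'E'
from pf import *
c=dict(np.load("w3.npz"));t=np.array([.49409,-.18512,.31705]);yaw=1.716
panfit(c,t,yaw)
a=np.array([np.cos(yaw-np.pi/2),np.sin(yaw-np.pi/2)]);b=np.array([np.cos(yaw),np.sin(yaw)])
for uv in[(251,245),(393,244),(261,393),(384,392)]:
    w=onz(c,uv,.1541)[:2]-t[:2];print(uv,w@a*1000,w@b*1000)
E
```

```text
n 16312 slopes [0.0174 0.0011] z at tcp 154.4
a [-43.39951688  41.59112324] b [-34.31050365  36.70297781]
(251, 245) -29.5939183238664 36.81632486068086
(393, 244) 28.25890581738156 37.24962756042201
(261, 393) -29.208285287394368 -35.47909738040262
(384, 392) 28.364359559721553 -34.843508848204124
```

Request:
arm_command:
  xyz:
    - [3,12,0]
    - [7,27,0]
    - [8,30,0]
    - [8,30,0]
    - [8,30,0]
    - [8,30,0]
    - [8,30,0]
    - [8,30,0]
    - [8,30,0]
    - [8,30,0]
    - [7,22,0]
    - [3.2,11.4,0]
    - [0,0,-15]
    - [0,0,-15]
    - [0,0,0]
    - [0,0,0]
    - [0,0,0]
  spin: [0,0,0,0,0,0,0,0,0,0,0,0,0,0,0,0,0]

```text
time: 7.3
tool_pos: [0.5789, 0.1269, 0.2889]
tool_rot: [3.14, 0.0, 1.715]
contact_force: [0.5, -0.4, -1.6]
opening: 0.0591
grip_force: 40.0
```

Run:
```python
from pf import *
from cell import *
c=read_camera("wrist");s=observe();np.savez("w4.npz",**c);print(s["time"],s["tool_pos"]*1000,s["tool_rot"],s["contact_force"],s["torque"],s["opening"])
t=s["tool_pos"];yaw=s["tool_rot"][2];a=np.array([np.sin(yaw),-np.cos(yaw)]);b=np.array([np.cos(yaw),np.sin(yaw)])
P=cloud(c);d=P-t;A=d[...,:2]@a;B=d[...,:2]@b
m=(abs(A)<25e-3)&(abs(B)<34e-3)&(abs(d[...,2]+.1627)<.005)
X=np.c_[A[m],B[m],np.ones(m.sum())];print(m.sum(),np.linalg.lstsq(X,d[...,2][m],rcond=None)[0])
```

```text
7.35 [578.94755471 126.87340548 288.95524263] [3.14002380e+00 1.34575879e-04 1.71552543e+00] [ 0.39244576  0.73085597 -1.44253085] [-0.07244925  0.01597808 -0.03107664] 0.05963678954500577
12197 [ 0.02063703 -0.00153178 -0.16275712]
```

Run:
```python
from h import *
for n,cx,cy,h,r in(("w1",.58,.128,.0675,.05),("w2",.4948,-.1852,.0656,.028)):
    c=dict(np.load(n+".npz"));P=cloud(c);yaw=1.7155;a=np.array([np.sin(yaw),-np.cos(yaw)]);b=np.array([np.cos(yaw),np.sin(yaw)])
    d=P-[cx,cy,0];A=d[...,:2]@a;B=d[...,:2]@b
    m=(abs(A)<r)&(abs(B)<r)&(abs(P[...,2]-h)<.005)
    print(n,m.sum(),np.linalg.lstsq(np.c_[A[m],B[m],np.ones(m.sum())],P[...,2][m],rcond=None)[0])
```

```text
w1 30432 [-0.00081146 -0.00136888  0.06752236]
w2 9874 [-0.00141244 -0.00295963  0.06556601]
```

Request:
arm_command:
  xyz:
    - [-1.5,0.3,0]
    - [0,0,-8]
    - [0,0,-8]
    - [0,0,0]
    - [0,0,-1]
    - [0,0,-1]
    - [0,0,-1]
    - [0,0,-1]
    - [0,0,0]
    - [0,0,0]
  spin: [0,0,0,0,0,0,0,0,0,0]

```text
time: 8.35
tool_pos: [0.5772, 0.1274, 0.2681]
tool_rot: [3.141, 0.0, 1.716]
contact_force: [-0.7, 0.2, -1.3]
opening: 0.0594
grip_force: 40.0
```

Request:
arm_command:
  xyz:
    - [0,0,-0.7]
    - [0,0,-0.7]
    - [0,0,-0.6]
    - [0,0,0]
    - [0,0,0]
  spin: [0,0,0,0,0]

```text
time: 8.85
tool_pos: [0.5772, 0.1273, 0.266]
tool_rot: [3.142, -0.0, 1.716]
contact_force: [-1.1, -0.5, -1.6]
opening: 0.0592
grip_force: 40.0
```

Request:
arm_command:
  xyz:
    - [0,0,-1]
    - [0,0,-1]
    - [0,0,-1]
    - [0,0,0]
    - [0,0,0]
  spin: [0,0,0,0,0]

```text
time: 9.35
tool_pos: [0.5772, 0.1273, 0.263]
tool_rot: [-3.142, 0.0, 1.716]
contact_force: [0.0, -0.0, -1.6]
opening: 0.0592
grip_force: 40.0
```

The stem is in the socket. I'll continue down.

Request:
arm_command:
  xyz:
    - [0,0,-2]
    - [0,0,-3]
    - [0,0,-3]
    - [0,0,-2]
    - [0,0,0]
    - [0,0,0]
  spin: [0,0,0,0,0,0]

```text
time: 9.95
tool_pos: [0.5772, 0.1273, 0.253]
tool_rot: [-3.142, -0.0, 1.716]
contact_force: [1.2, -0.3, -1.3]
opening: 0.0591
grip_force: 40.0
```

Request:
arm_command:
  xyz:
    - [0,0,-0.6]
    - [0,0,-0.6]
    - [0,0,-0.6]
    - [0,0,0]
    - [0,0,0]
  spin: [0,0,0,0,0]

```text
time: 10.45
tool_pos: [0.5772, 0.1273, 0.2513]
tool_rot: [3.141, 0.0, 1.716]
contact_force: [-0.5, -0.3, -0.5]
opening: 0.0595
grip_force: 40.0
```

Request:
arm_command:
  xyz:
    - [0,0,-0.5]
    - [0,0,-0.5]
    - [0,0,0]
    - [0,0,0]
  spin: [0,0,0,0]

```text
time: 10.85
tool_pos: [0.5772, 0.1273, 0.2504]
tool_rot: [3.141, 0.0, 1.716]
contact_force: [-0.2, -0.1, -0.1]
opening: 0.0597
grip_force: 40.0
```

Request:
arm_command:
  xyz:
    - [0,0,-0.5]
    - [0,0,0]
    - [0,0,0]
  spin: [0,0,0]

```text
time: 11.15
tool_pos: [0.5772, 0.1273, 0.25]
tool_rot: [3.141, 0.0, 1.716]
contact_force: [-0.9, 0.2, 2.7]
opening: 0.0596
grip_force: 40.0
```

Run:
```python
from cell import *
from h import *
s=observe();c=read_camera("wrist");np.savez("w5.npz",**c);print(s["time"],s["tool_pos"]*1000,s["contact_force"],s["torque"])
t=s["tool_pos"];yaw=s["tool_rot"][2];a=np.array([np.sin(yaw),-np.cos(yaw)]);b=np.array([np.cos(yaw),np.sin(yaw)])
P=cloud(c);d=P-t;A=d[...,:2]@a;B=d[...,:2]@b
m=(abs(A)<25e-3)&(abs(B)<34e-3)&(abs(d[...,2]+.1627)<.005)
X=np.c_[A[m],B[m],np.ones(m.sum())];co=np.linalg.lstsq(X,d[...,2][m],rcond=None)[0];print(m.sum(),co,"top z",co[2]+t[2])
m=(A<-.04)&(A>-.1)&(abs(P[...,2]-.0675)<.005);print("deck",np.nanmedian(P[...,2][m]),m.sum())
```

```text
11.15 [577.24220836 127.34495056 250.01369933] [-0.87506608  0.19931417  2.66391714] [-0.06413331  0.26879915  0.00368303]
12234 [ 0.01936244 -0.00215124 -0.16263323] top z 0.08738047075968383
deck 0.06761375706725004 24550
```

The top sits at about 88 mm with about 4 N of contact, so the pan is home. I'll let go gently.

Request:
arm_command:
  xyz:
    - [0,0,0]
    - [0,0,0]
    - [0,0,0]
  spin: [0,0,0]
  squeeze: 4

```text
time: 11.5
tool_pos: [0.5773, 0.1273, 0.2499]
tool_rot: [3.141, 0.0, 1.716]
contact_force: [-0.7, -0.2, 2.2]
opening: 0.0597
grip_force: 4.0
```

Request:
arm_command:
  xyz:
    - [0,0,0]
    - [0,0,0]
    - [0,0,0]
    - [0,0,0]
    - [0,0,0]
    - [0,0,0]
  spin: [0,0,0,0,0,0]
  jaw: 1

```text
time: 12.1
tool_pos: [0.5772, 0.1273, 0.2497]
tool_rot: [3.142, 0.0, 1.716]
contact_force: [-0.4, 0.5, -0.3]
opening: 0.0913
grip_force: 0.0
```

Request:
arm_command:
  xyz:
    - [0,0,5]
    - [0,0,15]
    - [0,0,30]
    - [0,-30,0]
    - [0,-49,0]
    - [0,0,0]
    - [0,0,0]
  spin: [0,0,0,0,0,0,0]

```text
time: 12.8
tool_pos: [0.5773, 0.0473, 0.3002]
tool_rot: [3.141, -0.0, 1.713]
contact_force: [-1.2, 0.8, 0.6]
opening: 0.0919
grip_force: 0.0
```

```bash
cat > pt.py <<'E'
from cell import *
from h import *
s=observe();c=read_camera("wrist");print(s["time"],s["tool_pos"]*1000,s["tool_rot"],s["contact_force"],s["opening"])
P=cloud(c);m=(abs(P[...,0]-.5775)<.025)&(abs(P[...,1]-.127)<.03)&(abs(P[...,2]-.087)<.008)
A=np.c_[P[m][:,:2]-[.5775,.127],np.ones(m.sum())];print("slope,z",np.linalg.lstsq(A,P[m][:,2],rcond=None)[0])
for o in comps(P,.079,.096,(.52,.64,.07,.19),300): print(*o)
E
python3 pt.py
```

```text
12.8 [577.26407171  47.32415625 300.16585082] [ 3.14107786e+00 -1.59411812e-04  1.71337137e+00] [-1.20255144  0.77509116  0.6335786 ] 0.09192663489589142
slope,z [-9.29039201e-05 -2.14462710e-03  8.75182322e-02]
17037 [343. 132.] [576.3 129.1  87.5] 87.5 [576.6 127.6] [60.5 72.1] 7.9
```

The pan is level and home, with its centre at (576.6,127.6). Now I'll view the weight from the same relative pose.

Request:
arm_command:
  xyz:
    - [0,-20,0]
    - [0,-35,0]
    - [0,-35,0]
    - [0,-35,0]
    - [0,-35,0]
    - [0,-35,0]
    - [-1,-35,0]
    - [-1,-35,0]
    - [-1,-35,0]
    - [-1,-35,0]
    - [-1,-35,0]
    - [0,-32,0]
    - [0,0,0]
    - [0,0,0]
    - [0,0,0]
  spin: [0,0,0,0,0,0,0,0,0,0,0,0,0,0,0]
  jaw: 0.15

```text
time: 14.35
tool_pos: [0.5728, -0.3519, 0.2996]
tool_rot: [-3.141, -0.001, 1.718]
contact_force: [-0.5, 0.1, 0.1]
opening: 0.0528
grip_force: 0.0
```

Run:
```python
from cell import *
from h import *
s=observe();c=read_camera("wrist");np.savez("w6.npz",**c);print(s["time"],s["tool_pos"]*1000,s["tool_rot"],s["contact_force"],s["opening"])
P=cloud(c)
for nm,a,b in(("knob",.072,.085),("body",.056,.068),("weights",.045,.09)):
    print(nm)
    for o in comps(P,a,b,(.35,.66,-.33,-.2),40): print(*o)
cv2.imwrite("pics/w6.png",c["img"][:,:,::-1])
```

```text
14.35 [ 572.8279366 -351.9207084  299.5731451] [-3.14136898e+00 -1.01486117e-03  1.71764208e+00] [-0.50818991  0.14990516  0.13591607] 0.05280588502697508
knob
900 [332. 145.] [ 567.  -276.9   76.8] 76.9 [ 567.2 -276.8] [16.8 18.4] 8.3
body
418 [ 76. 101.] [ 419.  -272.7   63. ] 63.6 [ 417.3 -272.7] [12.6 11.3] 8.0
137 [208. 123.] [ 496.5 -275.2   66.3] 67.0 [ 494.9 -275.1] [14.9 10.1] 86.4
1326 [331. 144.] [ 566.7 -276.6   62.1] 62.1 [ 567. -277.] [29.6 30.4] 9.4
weights
1060 [ 87. 102.] [ 420.3 -272.8   54.7] 50.5 [ 419.4 -273. ] [20.2 16.9] 87.9
1478 [209. 122.] [ 495.3 -274.7   59.8] 55.1 [ 492.8 -274.8] [24.  24.1] 6.6
2226 [332. 144.] [ 566.8 -276.7   68. ] 62.9 [ 567. -277.] [29.6 30.4] 9.4
```

View pics/w6.png

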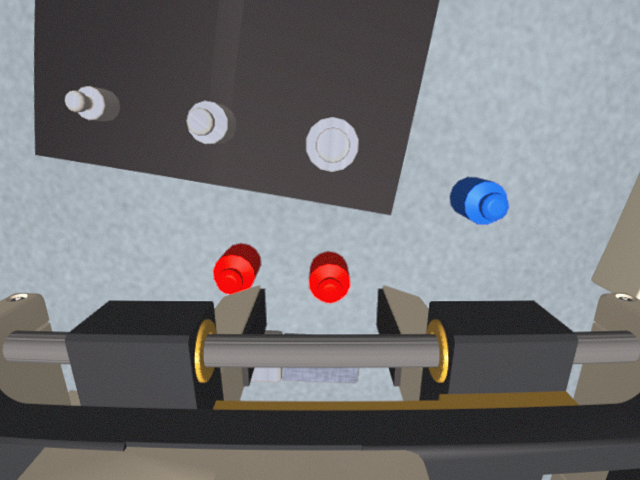

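The large weight is at (332,145) in the view, which is world (567,-277). The neighbours at (208,122) and (86,102) are well clear of the narrowed fingers.

Request:
arm_command:
  xyz:
    - [-2,25,0]
    - [-2,25,0]
    - [-1.5,25,0]
    - [0,0,-20]
    - [0,0,-30]
    - [0,0,-30]
    - [0,0,-6.5]
    - [0,0,0]
    - [0,0,0]
  spin: [0,0,0,0,0,0,0,0,0]

```text
time: 15.3
tool_pos: [0.5673, -0.2785, 0.2148]
tool_rot: [3.14, 0.001, 1.716]
contact_force: [-0.2, -0.4, 0.5]
opening: 0.0526
grip_force: 0.0
```

Request:
arm_command:
  xyz:
    - [0,0,0]
    - [0,0,0]
    - [0,0,0]
    - [0,0,0]
    - [0,0,0]
  spin: [0,0,0,0,0]
  jaw: -1
  squeeze: 15

```text
time: 15.8
tool_pos: [0.567, -0.2788, 0.2141]
tool_rot: [3.14, 0.001, 1.716]
contact_force: [-0.3, -0.0, 4.5]
opening: 0.0306
grip_force: 15.0
```

Request:
arm_command:
  xyz:
    - [0,0,0]
    - [0,0,10]
    - [0,0,25]
    - [0,0,35]
    - [0,0,26]
    - [0,0,0]
    - [0,0,0]
  spin: [0,0,0,0,0,0,0]
  squeeze: 30

```text
time: 16.5
tool_pos: [0.5664, -0.2786, 0.309]
tool_rot: [-3.141, -0.0, 1.716]
contact_force: [0.2, 0.3, -2.4]
opening: 0.0306
grip_force: 30.0
```

Request:
arm_command:
  xyz:
    - [0,15,0]
    - [1,32,0]
    - [1,35,0]
    - [1,35,0]
    - [1,35,0]
    - [1,35,0]
    - [1,35,0]
    - [1,35,0]
    - [1,35,0]
    - [1,35,0]
    - [1,35,0]
    - [1,28,0]
    - [0,15,0]
    - [0,0,0]
    - [0,0,0]
  spin: [0,0,0,0,0,0,0,0,0,0,0,0,0,0,0]

```text
time: 18.0
tool_pos: [0.5774, 0.1261, 0.3085]
tool_rot: [-3.14, 0.0, 1.716]
contact_force: [-0.5, 0.3, -0.8]
opening: 0.0304
grip_force: 30.0
```

Run:
```python
from cell import *
from h import *
s=observe();c=read_camera("wrist");np.savez("w7.npz",**c);print(s["time"],s["tool_pos"]*1000,s["tool_rot"],s["contact_force"],s["opening"])
P=cloud(c);zt=s["tool_pos"][2]
x,y,_=s["tool_pos"]
for nm,a,b in(("knob",-.143,-.130),("body",-.158,-.146),):
    for o in comps(P,zt+a,zt+b,(x-.03,x+.03,y-.03,y+.03),40): print(nm,*o)
for o in comps(P,.079,.096,(.52,.64,.07,.19),300): print("pan",*o)
cv2.imwrite("pics/w7.png",c["img"][:,:,::-1])
```

```text
18.0 [577.38796471 126.05690469 308.46929712] [-3.1400013e+00  4.5656452e-04  1.7163822e+00] [-0.49488371  0.25789266 -0.81446048] 0.030447689628623518
knob 249 [269. 328.] [555.7 135.1 169.3] 169.1 [556.1 134.7] [3.2 9.8] 73.6
knob 247 [373. 328.] [593.6 140.6 169.2] 169.3 [593.3 140.3] [9.9 3.6] 33.3
knob 213 [321. 330.] [575.  136.3 168. ] 168.0 [574.9 136. ] [12.8  3.8] 8.0
knob 183 [276. 377.] [561.  119.3 175.6] 176.1 [560.9 119. ] [2.8 9.6] 6.6
knob 147 [321. 370.] [577.1 121.2 171. ] 171.1 [577.1 121. ] [11.9  5. ] 19.5
knob 181 [366. 377.] [593.1 124.  175.4] 176.0 [593.2 123.7] [2.7 9.6] 9.0
body 3047 [322. 314.] [575.  136.7 156.2] 156.5 [574.9 135.8] [53.5 16.1] 8.5
pan 7119 [322. 246.] [574.2 144.1  87.5] 87.5 [574.9 138.7] [59.6 50.3] 8.4
```

View pics/w7.png

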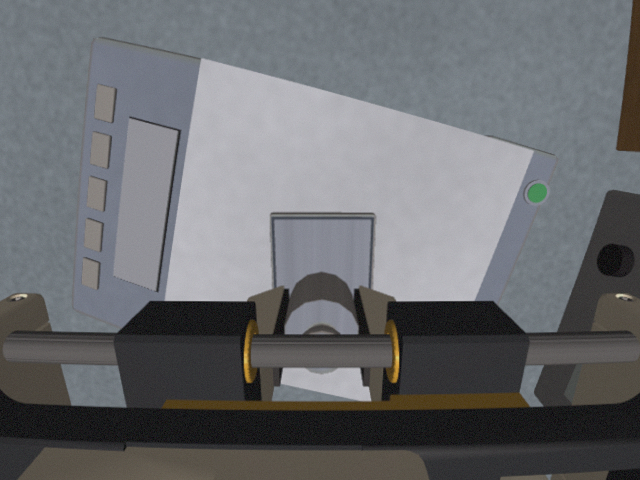

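The weight hangs upright at about (322,330), with the pan below it at (272–374, 213 and down). I'll lower it.

Request:
arm_command:
  xyz:
    - [0,0,-10]
    - [0,0,-15]
    - [0,0,-8]
    - [0,0,-1]
    - [0,0,0]
    - [0,0,-0.5]
    - [0,0,-0.5]
    - [0,0,0]
    - [0,0,0]
  spin: [0,0,0,0,0,0,0,0,0]

```text
time: 18.95
tool_pos: [0.5777, 0.1264, 0.2745]
tool_rot: [3.141, 0.0, 1.716]
contact_force: [-0.6, 0.3, -1.4]
opening: 0.0303
grip_force: 30.0
```

Request:
arm_command:
  xyz:
    - [0,0,-0.4]
    - [0,0,-0.4]
    - [0,0,0]
    - [0,0,0]
  spin: [0,0,0,0]

```text
time: 19.35
tool_pos: [0.5777, 0.1263, 0.2734]
tool_rot: [3.142, 0.0, 1.716]
contact_force: [0.0, -0.1, -1.4]
opening: 0.0303
grip_force: 30.0
```

Request:
arm_command:
  xyz:
    - [0,0,-0.4]
    - [0,0,-0.4]
    - [0,0,0]
    - [0,0,0]
  spin: [0,0,0,0]

```text
time: 19.75
tool_pos: [0.5777, 0.1263, 0.2726]
tool_rot: [3.142, -0.0, 1.716]
contact_force: [-0.6, 0.6, -2.2]
opening: 0.0302
grip_force: 30.0
```

Request:
arm_command:
  xyz:
    - [0,0,-0.4]
    - [0,0,0]
    - [0,0,0]
  spin: [0,0,0]

```text
time: 20.05
tool_pos: [0.5777, 0.1263, 0.2723]
tool_rot: [3.141, -0.0, 1.716]
contact_force: [-0.8, 0.7, -1.9]
opening: 0.0305
grip_force: 30.0
```

Request:
arm_command:
  xyz:
    - [0,0,-0.4]
    - [0,0,0]
    - [0,0,0]
  spin: [0,0,0]

```text
time: 20.35
tool_pos: [0.5778, 0.1263, 0.2721]
tool_rot: [3.141, 0.0, 1.716]
contact_force: [-0.4, 0.2, 1.0]
opening: 0.0305
grip_force: 30.0
```

Request:
arm_command:
  xyz:
    - [0,0,-0.4]
    - [0,0,0]
    - [0,0,0]
  spin: [0,0,0]

```text
time: 20.65
tool_pos: [0.5778, 0.1263, 0.2716]
tool_rot: [3.141, 0.0, 1.716]
contact_force: [-0.2, 0.7, 1.0]
opening: 0.03
grip_force: 30.0
```

The weight is down on the pan, so I'll release it.

Request:
arm_command:
  xyz:
    - [0,0,0]
    - [0,0,0]
  spin: [0,0]
  squeeze: 4

```text
time: 20.85
tool_pos: [0.5778, 0.1263, 0.2716]
tool_rot: [3.141, 0.0, 1.716]
contact_force: [0.2, 0.4, 1.8]
opening: 0.0308
grip_force: 4.0
```

Request:
arm_command:
  xyz:
    - [0,0,0]
    - [0,0,0]
    - [0,0,0]
    - [0,0,0]
  spin: [0,0,0,0]
  jaw: 0.5

```text
time: 21.25
tool_pos: [0.5777, 0.1263, 0.2713]
tool_rot: [-3.141, 0.0, 1.716]
contact_force: [0.7, -1.2, 0.7]
opening: 0.0584
grip_force: 0.0
```

Request:
arm_command:
  xyz:
    - [0,0,5]
    - [0,0,20]
    - [0,0,40]
    - [0,0,30]
    - [0,-40,0]
    - [0,-39,0]
    - [0,0,0]
    - [0,0,0]
    - [0,0,0]
  spin: [0,0,0,0,0,0,0,0,0]

```text
time: 22.15
tool_pos: [0.5777, 0.048, 0.3666]
tool_rot: [3.141, -0.0, 1.716]
contact_force: [0.4, 0.8, -0.4]
opening: 0.069
grip_force: 0.0
```

Run:
```python
from cell import *
from h import *
s=observe();c=read_camera("wrist");print(s["time"],s["tool_pos"]*1000,s["contact_force"],s["opening"],s["grip_force"])
P=cloud(c)
for nm,a,b in(("pan",.081,.094),("body",.113,.126),("knob",.130,.142)):
    for o in comps(P,a,b,(.52,.64,.07,.19),200): print(nm,*o)
m=(abs(P[...,0]-.5775)<.025)&(abs(P[...,1]-.127)<.03)&(abs(P[...,2]-.087)<.006)
A=np.c_[P[m][:,:2]-[.5775,.127],np.ones(m.sum())];print("pan slope,z",np.linalg.lstsq(A,P[m][:,2],rcond=None)[0])
m=(abs(P[...,0]-.5775)<.025)&(abs(P[...,1]-.127)<.025)&(abs(P[...,2]-.1355)<.005)
A=np.c_[P[m][:,:2]-[.5775,.127],np.ones(m.sum())];print("knob slope,z",np.linalg.lstsq(A,P[m][:,2],rcond=None)[0])
cv2.imwrite("pics/w8.png",c["img"][:,:,::-1])
```

```text
22.15 [577.68892773  47.95104235 366.59423983] [ 0.41770174  0.81887322 -0.41430973] 0.06898818989111599 0.0
pan 7338 [337. 135.] [575.9 128.4  87.6] 87.6 [576.8 127.2] [60.2 71.7] 8.3
body 1215 [339. 136.] [576.1 128.1 120. ] 120.0 [577. 128.] [29.4 30.2] 7.9
knob 852 [341. 136.] [576.5 128.3 134.7] 134.9 [576.6 128.2] [18.3 17.4] 74.5
pan slope,z [-0.00114103 -0.00276104  0.08750883]
knob slope,z [ 0.00526627 -0.00602094  0.13472585]
```

View pics/w8.png

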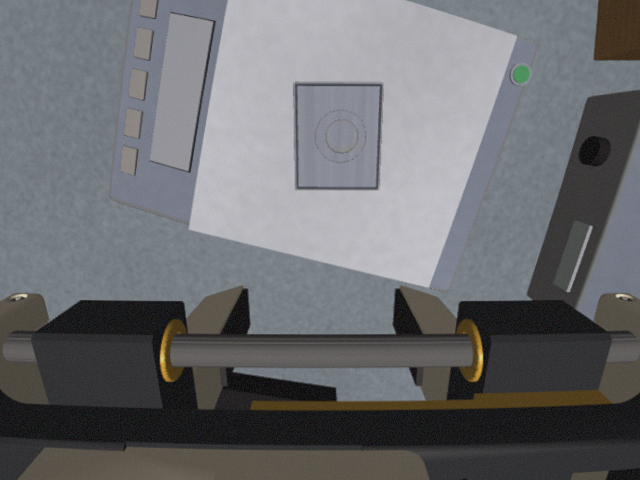

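The weight stands upright at (340,136), in the middle of the level, seated pan, and the arm is clear. I'll hand in.

```bash
python3 -c "
from cell import *
print(hand_in())"
```

```text
the job is handed in; nothing more can be done
None
```

The job is handed in: the pan is home and level in the socket, the largest weight stands upright about 1 mm from its middle, and everything is let go at about 22 s; the hand-in returned no verdict.

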